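# Add the next slice to the layered brain model

## Task

Pick up the large pink brain-model slice by its blue grip and thread it over the two steel pins of the model stand, one pin through each hole, so that it lies flat on the dark red slice already fixed there; either way round will do. Lower it on rather than dropping it from above the pins, let go of it, and leave the small cream slice, which belongs to another model, where it lies.

Things in the scene. Friction and masses are not known exactly. Their poses are not given: they have to be found in the camera images.
- slice: Large pink lobed plastic slice, flat on the bench, 152 (x) x 136 (y) x 15 mm, about 0.2 kg. Two 29 mm through-holes centred at x 0, y +45 and -45 mm. On its middle a blue grip block, 20 mm thick along x, 40 mm long along y, from 14 to 46 mm above the underside: pinch it across its 20 mm. Same after a half turn. Origin: centre of the underside; z up.
- stand: Model stand fixed to the bench: white disc, 190 mm diameter, carrying a dark red slice of the same outline, its top (the seat) 32 mm above the bench. Two upright steel pins, 10 mm diameter, at x 0, y +45 and -45 mm; tips 65 mm above the bench, last 10 mm tapered to 4 mm. Origin: centre of the disc's underside, at bench height; z up.
- small_slice: Smaller cream slice of another model, loose on the bench, 106 x 92 x 15 mm, with the same blue grip but two 15 mm holes 64 mm apart, which do not fit these pins. To be left alone. Origin: centre of the underside; z up.

How it is judged (in metres and radians):
At the end, for the whole second after the job is handed in: The pink slice lies at rest on the stand's dark red slice with a pin through each hole: its underside within 5 mm of the seat height, centred within 15 mm, its hole line within 0.3 rad of the pin line, tilted less than 0.1 rad, and released (horizontal distance between slice and stand below 0.015 m and z of slice in the frame of stand between 0.027 and 0.037 m and angle between the y axis of slice and the y axis of stand, either way round below 0.3 rad and angle between slice's own z axis and vertical below 0.1 rad and linear speed of slice below 0.02 m/s and contact force between the fingers and slice below 0.1 N); the robot touches nothing.
It fails at once if the small cream slice is moved more than 30 mm (distance of small_slice from where it was at the start of the episode above 0.03 m).
It fails at once if the pink slice is let go over the stand while it is still wholly above the pin tips (horizontal distance between slice and stand below 0.06 m and z of slice in the frame of stand above 0.068 m and contact force between the fingers and slice below 0.1 N).
It also fails if it takes over 38 s, if anything falls off the work surface, if the arm or the gripper's body presses on something with over 40 N, if the wrist force passes 120 N, or if a joint passes its speed limit or range.

## Robot

A 6-joint arm with a two-finger parallel gripper is mounted at the origin on the work surface. World frame = base frame: x ahead of the robot, y to its left, z up, the work surface at z = 0. Lengths are in m, angles in degrees, forces in N, time in s.
With the tool pointing down it reaches from about 0.3 to 0.75 m from the base axis. Payload 8.5 kg.
Tool frame: the origin (TCP) lies on the centre line of the jaws, within the pads' length; the fingertips stand 11 mm ahead of it and the grasp point (between the pads) lies 8 mm behind it; z points along the fingers, y is the line along which they close (so a half turn about z gives the same grasp; the last joint's range is limited). The gripper opens to 85 mm and grips with 20 to 120 N. Pads are 22 mm wide; open, the fingers measure 114 mm over their backs; the gripper's body (76 mm by 85 mm) begins 54 mm behind the grasp point. The pads swing forward as they close: fully open they stand 13 mm farther back than shut.
Start: joints at [-83.211, 21.807, 74.336, -0, 83.858, -12.336], TCP at [0.18, -0.52, 0.212] pointing down, gripper open.
Joint ranges: [-178.18, 178.18], [-50.72, 133.34], [12.68, 142.11], [-81.47, 261.47], [9.98, 163.14], [-165.26, 165.26]. Speed limits (degrees/s): [136.94, 136.94, 180, 180, 180, 180].

## Interface

Orientations are given as a 3x3 rotation matrix whose columns are the frame's x, y, z axes.
In Python, from rig import env gives the robot as it stands.
- The arm moves only by the shell command python3 nudge.py 'ROWS' [FORCE]. ROWS is a JSON list of rows, 1 to 10 of them, each of 5 numbers: dx, dy, dz in m, then a turn about the tool's z in degrees, then the finger opening in m; each row shifts and turns the commanded pose from where the row before left it, along the tool's axes as they then stand; what a row does not reach is not made up. A row lasts 1/10 s, in which the tool goes at most 0.05 m and 8.59 degrees, less where a joint would pass 70% of its speed; a pose out of reach is approached as far as the arm can. The fingers move at their own pace and stop on an object; FORCE is the grip in N (left out, the last holds). Time passes only in rows, so rows that do not move let the fingers close. It prints the time, the measured TCP pose, the force, the opening and the grip force at its end.
- env.observe(): the state, without advancing time (a new reading comes with each control period).
- env.get_image(name): name is "scene" or "top" or "wrist"; returns a dict with "pixels" (420x560x3 uint8, red, green, blue), "K" (3x3 intrinsics, pixels), "distortion" ([k1, k2, p1, p2, k3] as OpenCV has them; the pictures are not rectified), "extrinsics" (4x4, takes a point from world to camera coordinates). Camera axes: x right, y down, z forward; pixel columns grow to the right and rows downward; lengths in m; the calibration is good to about 2 mm. A picture is of the moment at which its call begins. There is no depth.
- env.close_job(): hands the job in; it is judged then, once.
The state is a dict: "time_s": time; "q": joint angles; "qvel": joint speeds; "joint_efforts": joint torques, N m; "position": TCP position; "tool_rot": TCP orientation; "ft_force": force on the tool from outside, world axes, zero at the start; "wrist_torque": the same for the moment, N m; "grip_width": finger opening in m; "gripper_force": force on a finger pad.
Only numpy, scipy, OpenCV 4.12 (cv2) and the standard library are available. Lean on these libraries where they do the work, as an engineer would, in place of code of your own. Each camera call takes 0.05 s, during which the arm holds its last target. There are 200 camera calls.

## Working session

There is one attempt and no reset: what is moved stays moved. The work goes in short steps, Python scripts to look and compute and a shell command to move; the robot and the scene stay as the last step left them, time stands still between calls to the robot, and variables do not carry over. Pictures are saved under pics/ and viewed, at most 10 in all, crops included, and the job is handed in when it is done.

```bash
mkdir -p pics; ls; python3 - <<'E'
from rig import env
import cv2
o=env.observe();print(o['time_s'],o['position'],o['tool_rot'],o['grip_width'])
for n in['top','scene']:
    d=env.get_image(n);cv2.imwrite(f'pics/{n}0.png',d['pixels'][:,:,::-1])
    print(n,d['K'],d['distortion'],d['extrinsics'])
E
```

```text
nudge.py
pics
rig.py
0.0 [ 0.18017701 -0.51931352  0.2113079 ] [[ 9.44794564e-01  3.27663255e-01 -1.49243219e-04]
 [ 3.27663123e-01 -9.44793531e-01  1.43588575e-03]
 [ 3.29482972e-04 -1.40551856e-03 -9.99998958e-01]] 0.08534491711243822
top [[497.13848786   0.         274.85114367]
 [  0.         497.13848786 208.70898074]
 [  0.           0.           1.        ]] [0.03811339 0.         0.         0.         0.        ] [[-0.01570776 -0.9998646  -0.00490408  0.01344866]
 [-0.99519769  0.016108   -0.09655094  0.51960145]
 [ 0.09661686  0.00336393 -0.99531596  1.05438601]
 [ 0.          0.          0.          1.        ]]
scene [[477.10724952   0.         286.61445826]
 [  0.         477.10724952 222.80348003]
 [  0.           0.           1.        ]] [0.03506623 0.         0.         0.         0.        ] [[ 0.6602062   0.75067319 -0.02485043 -0.35218078]
 [ 0.39191354 -0.37252969 -0.84120473 -0.17361048]
 [-0.64072736  0.54562936 -0.5401454   1.51996713]
 [ 0.          0.          0.          1.        ]]
```

View pics/top0.png

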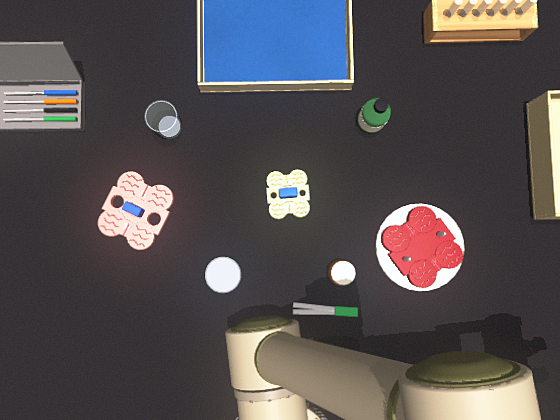

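View pics/scene0.png

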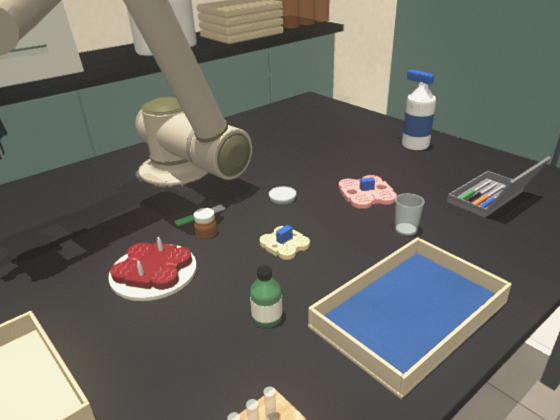

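The top view shows the pink slice at about (135,210), with holes at (117,201) and (154,219) and its blue grip at (133,209). The stand is at (420,247) with pins near (441,234) and (406,259), and the cream slice is at (289,194). The scene view confirms this layout, with low obstacles between slice and stand.

```bash
cat > h.py <<'E'
import cv2,numpy as np
from rig import env
def ray(d,uv,z):
    E=d['extrinsics'];R,t=E[:3,:3],E[:3,3]
    n=cv2.undistortPoints(np.array(uv,float).reshape(-1,1,2),d['K'],d['distortion']).reshape(-1,2)
    v=np.c_[n,np.ones(len(n))]@R; c=-R.T@t
    return c+v*((z-c[2])/v[:,2])[:,None]
def blobs(m,amin):
    n,l,s,c=cv2.connectedComponentsWithStats(m.astype(np.uint8))
    return [(s[i,4],c[i].round(1),(l==i)) for i in range(1,n) if s[i,4]>=amin]
def seg(d):
    p=d['pixels'];h=cv2.cvtColor(p,cv2.COLOR_RGB2HSV);return p.astype(int),[h[:,:,i].astype(int) for i in range(3)]
E
python3 - <<'E'
from h import *
d=env.get_image('top');p,(H,S,V)=seg(d)
# pink slice region
win=np.zeros(H.shape,bool);win[160:262,85:190]=1
pink=win&((H<12)|(H>165))&(S>25)&(V>130)
blue=win&(H>100)&(H<130)&(S>120)&(V>60)
fill=np.zeros(H.shape,np.uint8);cs,_=cv2.findContours(pink.astype(np.uint8),0,1);c=max(cs,key=cv2.contourArea)
cv2.drawContours(fill,[c],-1,1,-1)
M=cv2.moments(fill,True);print('pink c',ray(d,[M['m10']/M['m00'],M['m01']/M['m00']],.012))
for a,c,m in blobs((fill>0)&(V<110)&~blue,40):print('dark',a,c,ray(d,c,.012))
for a,c,m in blobs(blue,20):
    r=cv2.minAreaRect(np.argwhere(m)[:,::-1].astype(np.float32));print('blue',a,c,ray(d,c,.046),r,ray(d,cv2.boxPoints(r),.046))
win[:]=0;win[195:300,365:475]=1
red=win&((H<10)|(H>170))&(S>120)&(V>60)
cs,_=cv2.findContours(red.astype(np.uint8),0,1);c=max(cs,key=cv2.contourArea);fill[:]=0;cv2.drawContours(fill,[c],-1,1,-1)
M=cv2.moments(fill,True);print('red c',ray(d,[M['m10']/M['m00'],M['m01']/M['m00']],.03))
for a,c,m in blobs((fill>0)&(S<110),8):print('pin',a,c,ray(d,c,.05))
w=win&(V>120)
cs,_=cv2.findContours(w.astype(np.uint8),0,1);e=cv2.fitEllipse(cv2.convexHull(max(cs,key=cv2.contourArea)));print('disc',e,ray(d,e[0],.01))
im=p.astype(np.uint8)[:,:,::-1]
cv2.imwrite('pics/c1.png',np.hstack([cv2.resize(im[165:260,85:185],None,fx=4,fy=4),cv2.resize(im[200:295,370:470],None,fx=4,fy=4)]))
d=env.get_image('scene');im=d['pixels'][:,:,::-1]
cv2.imwrite('pics/c2.png',np.hstack([cv2.resize(im[165:215,330:410],None,fx=5,fy=5),cv2.resize(im[230:300,100:180],None,fx=5,fy=5)[:250]])) 
cv2.imwrite('pics/c3.png',cv2.resize(im[230:300,100:205],None,fx=7,fy=7))
E
```

```text
pink c [[0.5226087  0.31515821 0.012     ]]
dark 98 [117.5 201.4] [[0.54274885 0.35051745 0.012     ]]
blue 158 [131.6 208.7] [[0.52267595 0.30957869 0.046     ]] ((132.90000915527344, 209.20001220703125), (20.57182502746582, 8.497057914733887), 26.56505012512207) [[0.52365205 0.33030607 0.046     ]
 [0.53978211 0.32248656 0.046     ]
 [0.51947338 0.28330473 0.046     ]
 [0.50339495 0.29117778 0.046     ]]
red c [[ 0.43304089 -0.30710223  0.03      ]]
pin 33 [441.1 233.5] [[ 0.45942662 -0.34296717  0.05      ]]
pin 30 [406.7 258.5] [[ 0.40823967 -0.26906744  0.05      ]]
disc ((419.6656494140625, 246.8849639892578), (86.65849304199219, 89.72171020507812), 126.3912353515625) [[ 0.43269616 -0.30847145  0.01      ]]
```

View pics/c1.png

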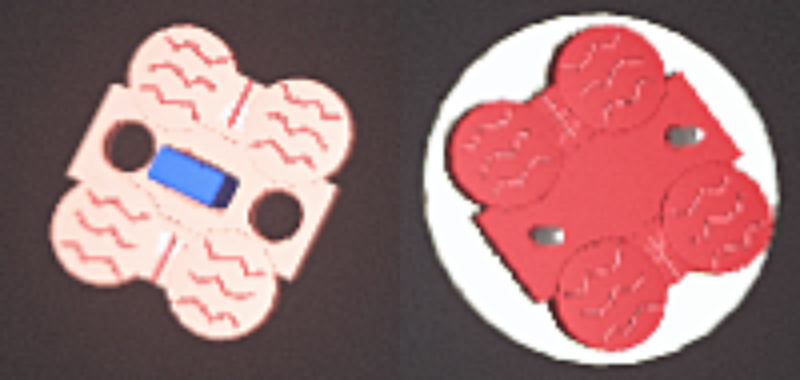

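View pics/c3.png

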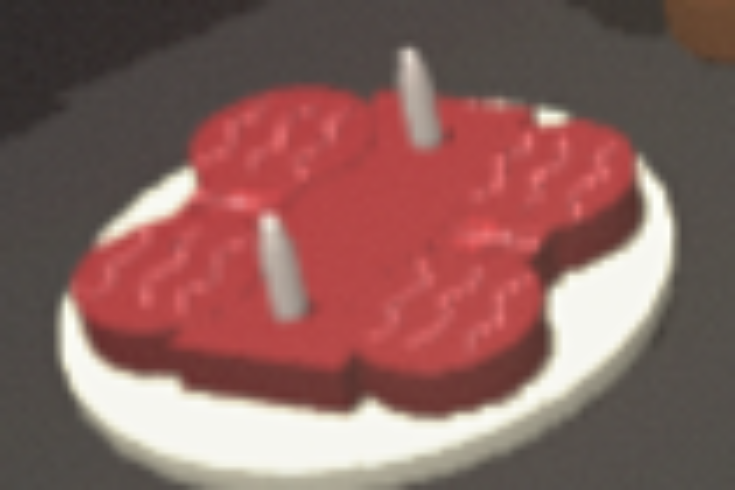

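The crops show the slice's hole rims at about (117.5,201.3) and (154.3,218.5), and its grip top at about (132.5,209.3). The stand's pins come out 90 mm apart, which matches the drawing. I'll triangulate the pin tips from the scene view as a check and compute the moves.

```bash
python3 - <<'E'
from h import *
d=env.get_image('top');s=env.get_image('scene')
print('holes',ray(d,[[117.5,201.3],[154.3,218.5],[135.9,209.9]],.015))
print('grip top',ray(d,[132.5,209.3],.046))
print('scene tips',ray(s,[[100+405/7,230+50/7],[100+268/7,230+215/7]],.065), 'bases',ray(s,[[100+427/7,230+143/7],[100+291/7,230+315/7]],.032))
p,(H,S,V)=seg(s);m=(H>100)&(H<130)&(S>120)&(V>60);m[:170]=0;m[200:]=0;m[:,:340]=0;m[:,400:]=0
for a,c,b in blobs(m,20):print('scene blue',a,c,ray(s,c,.036))
o=env.observe();print(o['time_s'],np.degrees(np.arctan2(o['tool_rot'][1,1],o['tool_rot'][0,1])))
E
```

```text
holes [[0.54261818 0.34955807 0.015     ]
 [0.50350429 0.26898451 0.015     ]
 [0.52304021 0.3092464  0.015     ]]
grip top [[0.52136336 0.30765958 0.046     ]]
scene tips [[ 0.40632554 -0.27193655  0.065     ]
 [ 0.45728532 -0.34502946  0.065     ]] bases [[ 0.41226222 -0.27345941  0.032     ]
 [ 0.46380334 -0.34760139  0.032     ]]
scene blue 97 [367.1 182.7] [[0.52624858 0.30611163 0.036     ]]
0.3 -70.87073163510252
```

```bash
python3 nudge.py '[[0.03,-0.0335,0,0,0.06],[0.03,-0.0335,0,0,0.06],[0.03,-0.0335,0,0,0.06],[0.03,-0.0335,0,0,0.06],[0.03,-0.0335,0,0,0.06],[0.03,-0.0335,0,0,0.06],[0.03,-0.0335,0,0,0.06],[0.03,-0.0335,0,0,0.06],[0.03,-0.0335,0,0,0.06],[0.03,-0.0335,0,0,0.06]]' 40
python3 nudge.py '[[0.03,-0.0335,0,0,0.06],[0.03,-0.0335,0,0,0.06],[0.03,-0.0335,0,0,0.06],[0.03,-0.0335,0,0,0.06],[0.03,-0.0335,0,0,0.06],[0.03,-0.0335,0,0,0.06],[0.03,-0.0335,0,0,0.06],[0.03,-0.0335,0,0,0.06],[0.03,-0.0335,0,0,0.06],[0.03,-0.0335,0,0,0.06]]'
python3 nudge.py '[[0,0,0,-7.5,0.06],[0,0,0,-7.5,0.06],[0,0,0,-7.5,0.06],[0,0,0,-7.5,0.06],[0,0,0,-7.5,0.06],[0,0,0,-7.5,0.06],[0,0,0,0,0.06],[0,0,0,0,0.06]]'
cat > w.py <<'E'
import sys
from h import *
o=env.observe();R=np.array(o['tool_rot']);T=np.array([float(a) for a in sys.argv[1:4]])
print('t',o['time_s'],'pos',np.round(o['position'],4),'w',o['grip_width'],'yaw y',np.degrees(np.arctan2(R[1,1],R[0,1])),'q6',o['q'][5],'tool delta',(R.T@(T-o['position'])).round(4), 'ft',np.round(o['ft_force'],1),'grip',o['gripper_force'])
E
python3 w.py 0.5225 0.3085 0.033
```

```text
time_s: 1.3
position: [0.3542, -0.1031, 0.2122]
tool_rot: [[0.945, 0.327, 0.001], [0.327, -0.945, -0.0], [0.001, 0.001, -1.0]]
ft_force: [0.1, -0.4, -0.8]
grip_width: 0.0598
gripper_force: 0.0
time_s: 2.3
position: [0.5279, 0.3119, 0.2118]
tool_rot: [[0.945, 0.328, -0.0], [0.328, -0.945, -0.0], [-0.0, 0.0, -1.0]]
ft_force: [0.5, -0.4, 0.3]
grip_width: 0.0599
gripper_force: 0.0
time_s: 3.1
position: [0.5275, 0.31, 0.2118]
tool_rot: [[0.44, 0.898, -0.0], [0.898, -0.44, -0.0], [-0.0, -0.0, -1.0]]
ft_force: [0.0, -0.4, 0.0]
grip_width: 0.0599
gripper_force: 0.0
t 3.1 pos [0.5275 0.31   0.2118] w 0.05990079071189986 yaw y -26.073574451251243 q6 45.43927969794164 tool delta [-0.0035 -0.0038  0.1788] ft [ 0.  -0.4  0. ] grip 0.0
```

```bash
python3 nudge.py '[[-0.0035,-0.0038,0.03,0,0.06],[0,0,0.04,0,0.06],[0,0,0.04,0,0.06],[0,0,0.03,0,0.06],[0,0,0.02,0,0.06],[0,0,0.01,0,0.06],[0,0,0.008,0,0.06],[0,0,0,0,0.06],[0,0,0,0,0.06]]'
python3 w.py 0.5225 0.3085 0.033
python3 nudge.py '[[0,0,0,0,0.01],[0,0,0,0,0.01],[0,0,0,0,0.01],[0,0,0,0,0.01],[0,0,0,0,0.01],[0,0,0,0,0.01]]' 60
python3 w.py 0.5225 0.3085 0.033
```

```text
time_s: 4.0
position: [0.5232, 0.3087, 0.0349]
tool_rot: [[0.437, 0.9, 0.002], [0.9, -0.437, 0.001], [0.001, 0.001, -1.0]]
ft_force: [-1.0, 0.4, 0.4]
grip_width: 0.0599
gripper_force: 0.0
t 4.0 pos [0.5232 0.3087 0.0349] w 0.059926645262816776 yaw y -25.905685384551408 q6 45.29334014778065 tool delta [-0.0005 -0.0005  0.0019] ft [-1.   0.4  0.4] grip 0.0
time_s: 4.6
position: [0.5226, 0.3085, 0.034]
tool_rot: [[0.436, 0.9, 0.0], [0.9, -0.436, -0.0], [-0.0, 0.0, -1.0]]
ft_force: [-0.7, -0.3, 0.0]
grip_width: 0.0103
gripper_force: 0.0
t 4.6 pos [0.5226 0.3085 0.034 ] w 0.010281166909843906 yaw y -25.873337680315835 q6 45.26244926847391 tool delta [-0.     -0.0001  0.001 ] ft [-0.7 -0.3  0. ] grip 0.0
```

The fingers closed to 10 mm with no force, so they missed the grip. I'll look.

```bash
python3 - <<'E'
from h import *
a=env.get_image('top')['pixels'];b=env.get_image('scene')['pixels'];c=env.get_image('wrist')['pixels']
f=lambda im:cv2.resize(im,(400,300),interpolation=cv2.INTER_CUBIC)
cv2.imwrite('pics/m1.png',np.vstack([np.hstack([f(a[150:270,75:235]),f(b[130:235,310:450])]),np.hstack([f(c),f(c)*0])])[:,:,::-1])
E
```

```text
(no output)
```

View pics/m1.png

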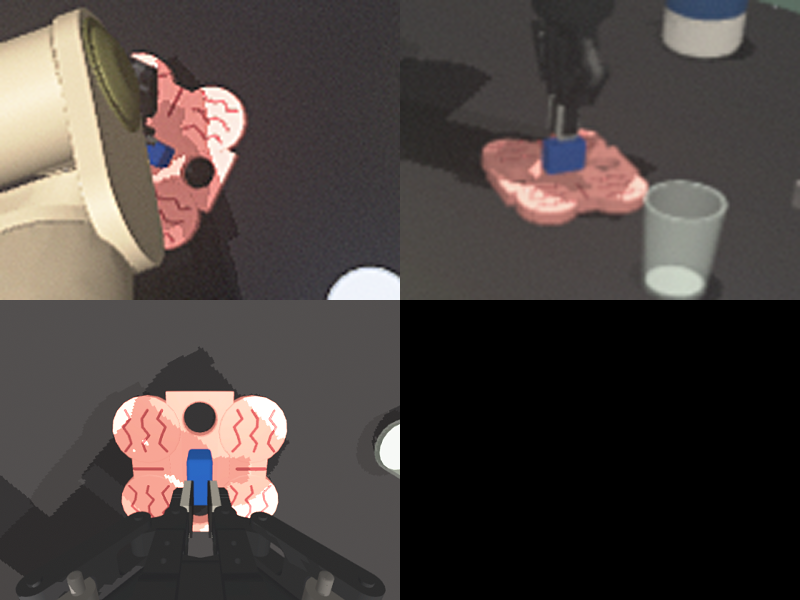

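The composite shows the closed fingers behind or above the grip rather than around it. In the wrist view the far hole is at about (280,164) and the grip is at about x = 280. I'll cast wrist rays to tell a height error from a lateral one.

```bash
python3 - <<'E'
from h import *
d=env.get_image('wrist');o=env.observe();E=d['extrinsics'];R=np.array(o['tool_rot'])
print('cam in tool',(R.T@(-E[:3,:3].T@E[:3,3]-o['position'])).round(3), 'axis',(R.T@E[2,:3]).round(2))
for dz in(.011,0,-.008,-.03):
  P=np.array(o['position'])+R@[0,0,dz]
  for dy in (0.005,): print(dz,cv2.projectPoints((P+R[:,1]*dy)[None],cv2.Rodrigues(E[:3,:3])[0],E[:3,3],d['K'],d['distortion'])[0].ravel().round(1))
p,(H,S,V)=seg(d)
print('hole',ray(d,[280,164],.015))
m=(H>100)&(H<130)&(S>120)&(V>60)
for a,c,b in blobs(m,60):
  ys,xs=np.where(b);print(a,c,xs.min(),xs.max(),ys.min(),ys.max(),'top edge z.014:',ray(d,[xs.mean(),ys.min()],.046),'V rows',[(y,int(V[y,b[y]].mean()),int(b[y].sum())) for y in range(ys.min(),ys.max(),4)])
im=p.astype(np.uint8)[190:330,200:360,::-1];cv2.imwrite('pics/w1.png',cv2.resize(im,None,fx=4,fy=4,interpolation=cv2.INTER_CUBIC))
E
```

```text
cam in tool [ 0.074  0.001 -0.162] axis [-0.3   0.    0.96]
0.011 [286.1 243.2]
0 [286.4 250.6]
-0.008 [286.7 256.6]
-0.03 [287.6 276. ]
hole [[0.54473569 0.35139665 0.015     ]]
2174 [279.5 243.7] 262 296 209 287 top edge z.014: [[0.5362256  0.33437351 0.046     ]] V rows [(209, 148, 23), (213, 148, 31), (217, 150, 31), (221, 150, 33), (225, 187, 35), (229, 192, 35), (233, 191, 35), (237, 191, 35), (241, 191, 35), (245, 191, 35), (249, 191, 35), (253, 182, 22), (257, 187, 20), (261, 187, 20), (265, 187, 20), (269, 185, 20), (273, 185, 20), (277, 183, 20), (281, 183, 20), (285, 182, 20)]
```

View pics/w1.png

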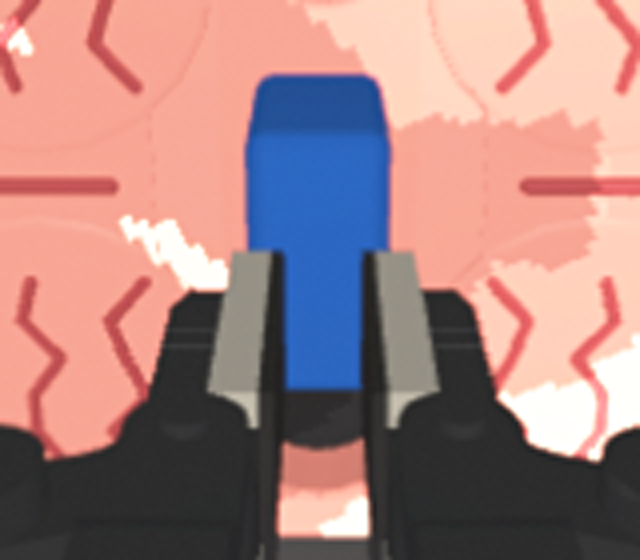

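The pads look as if they hover over the grip. I'll overlay the expected TCP and tip points and the grip corners on the wrist and scene views to see which one is off.

```bash
python3 - <<'E'
from h import *
o=env.observe();R=np.array(o['tool_rot']);P=np.array(o['position'])
T=np.array([P+R@[x,0,z] for z in(.011,-.008) for x in(.011,-.011)])
c=np.array([.5228,.3087]);u=np.array([.437,.9]);v=np.array([.9,-.437])
B=np.array([[*(c+u*a*.02+v*b*.01),z] for z in(.046,.015) for a in(1,-1) for b in(1,-1)])
out=[]
for n,(r0,r1,c0,c1) in dict(wrist=(160,320,200,360),scene=(130,210,330,410)).items():
  d=env.get_image(n);E=d['extrinsics'];s=400//(c1-c0)if 0 else 400/(c1-c0)
  im=cv2.resize(d['pixels'][r0:r1,c0:c1,::-1],(400,400),interpolation=cv2.INTER_CUBIC)
  for Q,col in((T[:2],(0,255,0)),(T[2:],(0,255,255)),(B[:4],(255,255,255)),(B[4:],(0,0,0))):
    for q in cv2.projectPoints(Q,cv2.Rodrigues(E[:3,:3])[0],E[:3,3],d['K'],d['distortion'])[0].reshape(-1,2):
      cv2.circle(im,tuple(int(k) for k in((q-[c0,r0])*s)),3,col,-1)
  out.append(im);print(n,d['K'][0,0])
cv2.imwrite('pics/o1.png',np.hstack(out))
E
```

```text
wrist 300.1467026746482
scene 477.1072495235779
```

View pics/o1.png

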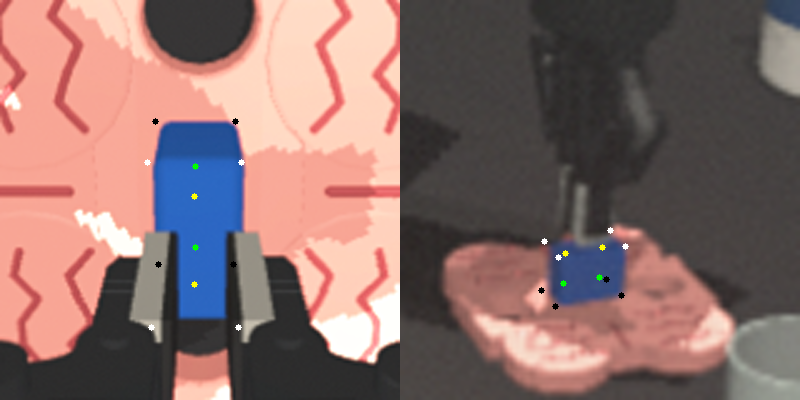

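The overlay shows the grip where I expected it, to about 2 mm. The fingertips, though, end near or above the grip's top, at z of about 0.06 instead of 0.023. I'll open, go down in small steps while watching the force, and close again.

```bash
python3 nudge.py '[[0,0,0,0,0.045],[0,0,0,0,0.045],[0,0,0,0,0.045],[0,0,0.006,0,0.045],[0,0,0.006,0,0.045],[0,0,0.004,0,0.045],[0,0,0,0,0.045],[0,0,0,0,0.045]]'
python3 w.py 0.5225 0.3085 0.033
```

```text
time_s: 5.7
position: [0.5226, 0.3085, 0.0178]
tool_rot: [[0.436, 0.9, -0.0], [0.9, -0.436, -0.0], [-0.0, -0.0, -1.0]]
ft_force: [0.3, 0.3, 0.3]
grip_width: 0.0446
gripper_force: 0.0
t 5.7 pos [0.5226 0.3085 0.0178] w 0.04463834921036068 yaw y -25.873862620518274 q6 45.261842429734834 tool delta [-0.     -0.0001 -0.0152] ft [0.3 0.3 0.3] grip 0.0
```

```bash
python3 nudge.py '[[0,0,0.005,0,0.045],[0,0,0.004,0,0.045],[0,0,0,0,0.045],[0,0,0,0,0.01],[0,0,0,0,0.01],[0,0,0,0,0.01],[0,0,0,0,0.01],[0,0,0,0,0.01]]' 60
python3 - <<'E'
from h import *
a=env.get_image('scene')['pixels'];c=env.get_image('wrist')['pixels']
f=lambda im:cv2.resize(im,(400,400),interpolation=cv2.INTER_CUBIC)
cv2.imwrite('pics/m2.png',np.hstack([f(c[160:320,200:360]),f(a[130:210,330:410])])[:,:,::-1])
E
```

```text
time_s: 6.5
position: [0.5228, 0.3085, 0.0093]
tool_rot: [[0.436, 0.9, 0.001], [0.9, -0.436, 0.0], [0.0, 0.001, -1.0]]
ft_force: [-0.2, 0.6, 3.0]
grip_width: 0.0189
gripper_force: 61.0
```

View pics/m2.png

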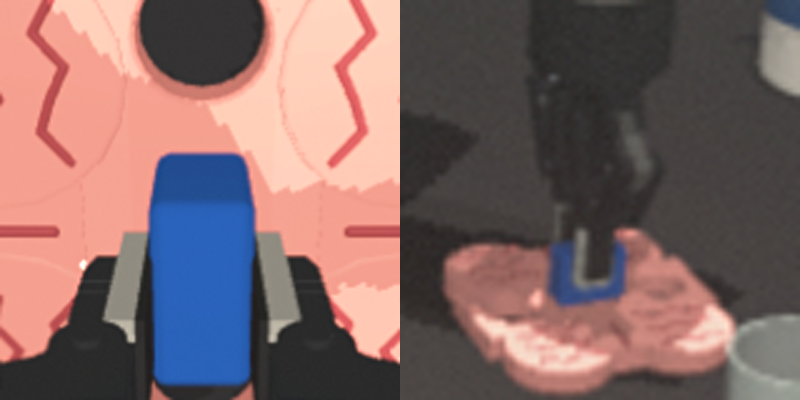

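The grip is now firm: 61 N at 18.9 mm, with the pads flanking the block. Next I lift, carry over high and turn.

```bash
python3 nudge.py '[[0,0,-0.01,0,0.01],[0,0,-0.02,0,0.01],[0,0,-0.03,0,0.01],[0,0,-0.03,0,0.01],[0,0,-0.03,0,0.01],[0,0,-0.02,0,0.01],[0,0,-0.01,0,0.01],[-0.01,0.003,0,0,0.01],[-0.02,0.006,0,0,0.01],[-0.03,0.01,0,0,0.01]]'
python3 nudge.py '[[-0.03,0.01,0,0,0.01],[-0.03,0.01,0,0,0.01],[-0.03,0.01,0,0,0.01],[-0.03,0.01,0,0,0.01],[-0.03,0.01,0,0,0.01],[-0.03,0.01,0,0,0.01],[-0.03,0.01,0,0,0.01],[-0.03,0.01,0,0,0.01],[-0.03,0.01,0,0,0.01],[-0.03,0.01,0,0,0.01]]'
python3 nudge.py '[[-0.03,0.01,0,0,0.01],[-0.03,0.01,0,0,0.01],[-0.03,0.01,0,0,0.01],[-0.03,0.01,0,0,0.01],[-0.03,0.01,0,0,0.01],[-0.03,0.01,0,0,0.01],[-0.02,0.006,0,0,0.01],[-0.01,0.003,0,0,0.01],[0,0,0,0,0.01],[0,0,0,0,0.01]]'
python3 nudge.py '[[0,0,0,-6,0.01],[0,0,0,-7,0.01],[0,0,0,-7,0.01],[0,0,0,-7,0.01],[0,0,0,-7,0.01],[0,0,0,-7,0.01],[0,0,0,-7,0.01],[0,0,0,-7,0.01],[0,0,0,-5.6,0.01],[0,0,0,0,0.01]]'
python3 w.py 0.4335 -0.3075 0.1
```

```text
time_s: 7.6
position: [0.5124, 0.2456, 0.1572]
tool_rot: [[0.435, 0.9, -0.003], [0.9, -0.435, -0.001], [-0.002, -0.002, -1.0]]
ft_force: [0.4, -0.6, -1.6]
grip_width: 0.0188
gripper_force: 60.5
time_s: 8.6
position: [0.471, -0.0687, 0.1576]
tool_rot: [[0.437, 0.9, -0.003], [0.9, -0.437, 0.001], [-0.0, -0.003, -1.0]]
ft_force: [-0.2, -0.3, -2.4]
grip_width: 0.0191
gripper_force: 60.5
time_s: 9.6
position: [0.4427, -0.2855, 0.1584]
tool_rot: [[0.436, 0.9, -0.001], [0.9, -0.436, 0.001], [0.001, -0.001, -1.0]]
ft_force: [0.5, 1.4, -1.4]
grip_width: 0.0184
gripper_force: 60.5
time_s: 10.6
position: [0.4432, -0.2851, 0.1589]
tool_rot: [[-0.572, 0.821, -0.0], [0.821, 0.572, 0.0], [0.0, 0.0, -1.0]]
ft_force: [-0.1, 0.6, -1.4]
grip_width: 0.0185
gripper_force: 60.5
t 10.6 pos [ 0.4432 -0.2851  0.1589] w 0.01847621383284492 yaw y 34.856021853819435 q6 -80.50343905298864 tool delta [-0.0129 -0.0207  0.0589] ft [-0.1  0.6 -1.4] grip 60.4539692401886
```

Holding at about 2 N. I'll move over the centre, then measure the held slice's holes in the wrist view.

```bash
python3 nudge.py '[[-0.006,-0.01,0,0,0.01],[-0.007,-0.0107,0,0,0.01],[0,0,0,0,0.01],[0,0,0,0,0.01],[0,0,0,0,0.01]]'
python3 w.py 0.4335 -0.3075 0.1
python3 - <<'E'
from h import *
a=env.get_image('scene')['pixels'];d=env.get_image('wrist');c=d['pixels'];t=env.get_image('top')['pixels']
f=lambda im:cv2.resize(im,(400,300),interpolation=cv2.INTER_CUBIC)
cv2.imwrite('pics/m3.png',np.vstack([np.hstack([f(c),f(a[150:300,70:270])]),np.hstack([f(t[180:315,350:530]),f(c[100:250,180:380])])])[:,:,::-1])
E
```

```text
time_s: 11.1
position: [0.4333, -0.3088, 0.1589]
tool_rot: [[-0.569, 0.822, -0.0], [0.822, 0.569, 0.0], [0.0, 0.0, -1.0]]
ft_force: [0.7, -0.5, -1.8]
grip_width: 0.0191
gripper_force: 60.4
t 11.1 pos [ 0.4333 -0.3088  0.1589] w 0.019095807432106503 yaw y 34.6862050658343 q6 -82.92700349189049 tool delta [0.001  0.0009 0.0589] ft [ 0.7 -0.5 -1.8] grip 60.44655203819275
```

View pics/m3.png

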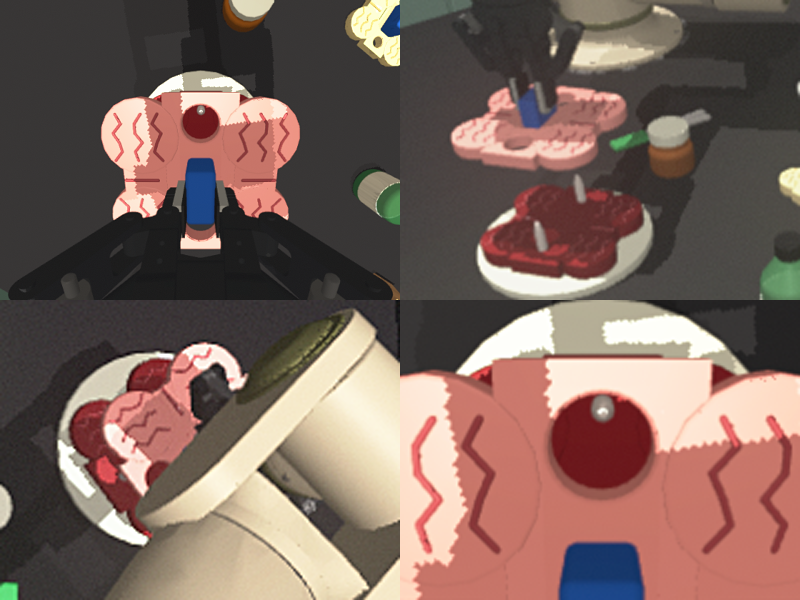

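The slice hangs level in the grip. In the wrist view its forward hole is at about (281,170), and the pin tip shows through it at (281,155).

```bash
python3 - <<'E'
from h import *
d=env.get_image('wrist');o=env.observe();R=np.array(o['tool_rot'])
h=ray(d,[281,170],o['position'][2]-.0093+.015)[0];p=ray(d,[281,155],.065)[0]
print('hole',h,'pin',p,'tool hole',R.T@(h-o['position']),'tool pin',R.T@(p-o['position']))
E
```

```text
hole [ 0.4060151  -0.26913876  0.16463491] pin [ 0.40810509 -0.27190356  0.065     ] tool hole [ 4.81627242e-02 -3.19016544e-05 -5.69837312e-03] tool pin [0.04469641 0.00010715 0.09393643]
```

The forward hole sits about 3 mm too far along tool x, against 9.5 mm of clearance. I'll shift back 2 mm and lower.

```bash
python3 nudge.py '[[-0.002,0.0005,0.01,0,0.01],[0,0,0.02,0,0.01],[0,0,0.02,0,0.01],[0,0,0.015,0,0.01],[0,0,0.01,0,0.01],[0,0,0.01,0,0.01],[0,0,0.01,0,0.01],[0,0,0.01,0,0.01],[0,0,0,0,0.01],[0,0,0,0,0.01]]'
python3 w.py 0.4335 -0.3075 0.042
```

```text
time_s: 12.3
position: [0.435, -0.3104, 0.054]
tool_rot: [[-0.57, 0.822, 0.0], [0.822, 0.57, -0.0], [-0.0, 0.0, -1.0]]
ft_force: [0.7, -0.7, -1.2]
grip_width: 0.0184
gripper_force: 60.5
t 12.3 pos [ 0.435  -0.3104  0.054 ] w 0.018365034171335864 yaw y 34.72402226165267 q6 -82.93005468005616 tool delta [0.0032 0.0004 0.012 ] ft [ 0.7 -0.7 -1.2] grip 60.458961725234985
```

```bash
python3 nudge.py '[[0,0,0.005,0,0.01],[0,0,0.004,0,0.01],[0,0,0.003,0,0.01],[0,0,0.001,0,0.01],[0,0,0,0,0.01],[0,0,0,0,0.01]]'
```

```text
time_s: 12.9
position: [0.4349, -0.3102, 0.0412]
tool_rot: [[-0.57, 0.822, 0.0], [0.822, 0.57, -0.0], [-0.0, -0.0, -1.0]]
ft_force: [-2.0, 1.5, 4.2]
grip_width: 0.0187
gripper_force: 61.1
```

Contact with the seat: fz rose from about -1.5 to +4.2 N. I'll release and rise.

```bash
python3 nudge.py '[[0,0,0,0,0.05],[0,0,0,0,0.05],[0,0,0,0,0.05],[0,0,-0.005,0,0.05],[0,0,-0.015,0,0.05],[0,0,-0.03,0,0.05],[0,0,-0.04,0,0.05],[0,0,-0.04,0,0.05],[0,0,-0.02,0,0.05],[0,0,0,0,0.05]]'
python3 - <<'E'
from h import *
d=env.get_image('wrist');c=d['pixels'];a=env.get_image('scene')['pixels']
f=lambda im:cv2.resize(im,(400,300),interpolation=cv2.INTER_CUBIC)
cv2.imwrite('pics/m4.png',np.hstack([f(c),f(a[150:300,70:270])])[:,:,::-1])
E
```

```text
time_s: 13.9
position: [0.4358, -0.3111, 0.1942]
tool_rot: [[-0.57, 0.822, 0.004], [0.822, 0.57, -0.005], [-0.007, 0.001, -1.0]]
ft_force: [-0.2, 1.0, 0.6]
grip_width: 0.0502
gripper_force: 0.0
```

View pics/m4.png

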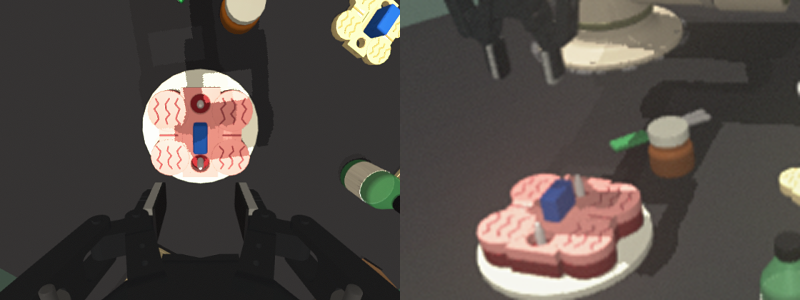

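The slice lies flat on the red slice with a pin through each hole, at wrist crop (200,104) and (200,163). The gripper is clear and the cream slice hasn't been touched.

```bash
python3 -c "
from rig import env
print(env.close_job())"
```

```text
the job is handed in; nothing more can be done
None
```

The pink slice was lowered onto both pins, released flat on the dark red slice and handed in at about 14 s, with the cream slice untouched; the hand-in gave no verdict, and the first grasp missed because the fingertips sat higher than specified.

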